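# Refit the handwheel of an irrigation valve

### The arm

A 6-joint arm with a two-finger parallel gripper is mounted at the origin on the work surface; the furniture and walls round the work are solid. World frame = base frame: x ahead of the robot, y to its left, z up, the work surface at z = 0. Lengths are in mm, angles in rad, forces in N, time in s.
With the tool pointing down it reaches from about 225 to 725 mm from the base axis. Payload 3.1 kg.
Tool frame: the origin (TCP) lies midway between the tips of the shut fingers; the grasp point (between the pads) lies 19 mm behind it (grip_depth is the z of the grasp point in the tool frame, in mm); z points along the fingers, y is the line along which they close (so a half turn about z gives the same grasp; the last joint's range is limited). The gripper opens to 85 mm and grips with 20 to 120 N. Pads are 22 mm wide; open, the fingers measure 114 mm over their backs; the gripper's body (76 mm by 85 mm) begins 54 mm behind the grasp point. The pads swing forward as they close: fully open they stand 13 mm farther back than shut.
Start: joints at [1.211, 0.048, 0.099, 1.622, 0, 1.443], TCP at [120.616, 510.949, 231.312] pointing down, gripper open.
Joint ranges: [-2.91, 2.91], [-0.99, 1.94], [-1.21, 1.42], [-2.12, 2.29], [-1.49, 1.47], [-3.14, 3.14]. Speed limits (rad/s): [2.79, 2.79, 3.14, 3.14, 3.14, 3.14].

### API

Orientations are given as a rotation vector (axis times angle).
In Python, from station import get_state, read_camera, job_done, grip_depth gives the robot as it stands.
- The arm moves only by the tool step_arm, never from a script. Its argument "steps" is a list of rows, each a list of 5 numbers: the opening in per cent of the stroke, from 0 (shut) to 100 (fully open), then the shift along the world's x, y, z in mm, then the turn about the world's z in rad. A call has 1 to 20 rows; each row shifts and turns the commanded pose from where the row before left it; what a row does not reach is not made up. A row lasts 1/8 s, in which the tool goes at most 62.5 mm and 10.7 degrees, less where a joint would pass 70% of its speed; a pose out of reach is approached as far as the arm can. A call with a gripper value outside its range is refused whole. The fingers move at their own pace and stop on an object; "newtons" is the grip in N (left out, the last holds). Time passes only in rows, so rows that do not move let the fingers close. It gives the time, the measured TCP pose, the force, the opening and the grip force at its end, in the units of the state.
- get_state(): the state, without advancing time (a new reading comes with each control period).
- read_camera(name): name is "scene" or "top" or "wrist"; returns a dict with "image" (480x640x3 uint8, red, green, blue), "range_z" (480x640 float32, mm along the optical axis (not along the pixel's ray), 0 where there is no reading), "intrinsics" (3x3 intrinsics, pixels), "eye" and "rotation" of the camera in the world. Camera axes: x right, y up, looking along -z (the intrinsics and any distortion apply to the point x, -y, -z); pixel columns grow to the right and rows downward; lengths in mm; the calibration is good to about 2 mm. A picture is of the moment at which its call begins.
- job_done(): hands the job in; it is judged then, once.
The state is a dict: "time": time; "joint_positions": joint angles; "dq": joint speeds; "joint_torque": joint torques, N m; "ee_pos": TCP position; "tool_rot": TCP orientation; "ft_force": force on the tool from outside, world axes, zero at the start; "wrist_torque": the same for the moment, N m; "opening": finger opening in mm; "gripper_force": force on a finger pad.
Only numpy, scipy, OpenCV 4.12 (cv2) and the standard library are available. Lean on these libraries where they do the work, as an engineer would, in place of code of your own. Each camera call takes 0.05 s, during which the arm holds its last target. There are 200 camera calls.

### The job

Put the loose handwheel back on the valve: fit its square bore over the valve's square spindle, hub upward as it lies now, and push it fully home so that it sits flat on the collar under the spindle. Let go of it, and leave the tin, the snips and the dibber where they are.

Things in the scene. Friction and masses are not known exactly. Their poses are not given: they have to be found in the camera images.
- handwheel: dark steel handwheel lying flat, about 0.25 kg: rim 118 mm across of 14 mm bar, four spokes, and a square hub 36 x 36 mm, 50 mm tall, upright in the middle; rim and spokes end 15 mm above the hub's underside. Origin: centre of the hub's underside, on the bore axis; z up along the bore, x and y along the spokes, square to the flats of hub and bore. It fits in any of four quarter turns.
- hub_top (a point): centre of the top of the handwheel's hub, 50 mm above its underside, where the square bore opens; the bore is 22.5 x 22.5 mm and goes right through. The upper 35 mm of the hub are free to grip on two opposite flats, 36 mm apart. Axes as the handwheel's.
- valve: brass gate valve on a plywood board 160 x 100 x 18 mm, fixed. Origin: centre of the board's underside, on the spindle axis; x along the board's length and the pipe, z up. The bare steel spindle stands upright on top: 20 x 20 mm square, flats parallel to the board's edges (valve x and y), it does not turn; its tip is 140 mm above the desk and the highest part.
- spindle_seat (a point): centre of the flat top of the round brass collar (42 mm across) that the spindle rises from, 106 mm above the desk, on the spindle axis. The hub's underside rests here when the wheel is home. The spindle rises 34 mm from it, the upper 8 mm tapering to a 12 mm square tip, so it ends 16 mm below the top of a seated hub. Axes as the valve's.
- seed_tin: small round tin with a green press lid, 59 mm across, 34 mm high, a bystander; origin at the centre of its underside
- snips: garden snips with red handles, 166 mm long, lying flat, a bystander; origin at the centre of its underside
- dibber: turned wooden dibber, 151 mm long, 28 mm thick, lying on the desk, a bystander; origin at the centre of its underside
There are look-alikes about, which are no part of the job. There is more than one size of the handwheel; the job needs the middle-sized.

How it is judged:
By the outcome, as a careful person would: the job done as asked, in the order asked, and still so for the second after the job is handed in, with the robot touching nothing.
It also fails if it takes over 37 s, if anything falls off the work surface, if the arm or the gripper's body presses on something with over 40 N, if the wrist force passes 120 N, or if a joint passes its speed limit or range.

## Working session

There is one attempt and no reset: what is moved stays moved. The work goes in short steps, Python scripts to look and compute and a tool call to move; the robot and the scene stay as the last step left them, time stands still between calls to the robot, and variables do not carry over. Pictures are saved under pics/ and viewed, at most 10 in all, crops included, and the job is handed in when it is done.

Besides the shell and the picture viewer there is one more tool, called after "Emit:" as a command line: name --pt "numbers of a row" for each row, then --argument value for the rest. step_arm: Moves the arm, as the interface text tells. Its arguments: {"type":"object","properties":{"steps":{"type":"array"},"newtons":{"type":"number"}},"required":["steps"]}

```bash
mkdir -p pics; cat > h.py <<'E'
import numpy as np, cv2
from station import *
def cam(n,save=None):
    c=read_camera(n); 
    if save: cv2.imwrite('pics/'+save,c['image'][:,:,::-1])
    return c
def cloud(c):
    K=np.array(c['intrinsics']); z=c['range_z']; v,u=np.mgrid[:480,:640]
    x=(u-K[0,2])/K[0,0]*z; y=(v-K[1,2])/K[1,1]*z
    P=np.stack([x,-y,-z],-1)@np.array(c['rotation']).T+np.array(c['eye'])
    P[z==0]=np.nan
    return P
E
python3 - <<'E'
from h import *
print(get_state(), grip_depth)
for n in ['top','scene']:
    c=cam(n,n+'1.png'); np.savez(n+'1.npz',P=cloud(c),im=c['image']); print(n,c['intrinsics'],c['eye'],c['rotation'],[k for k in c])
E
```

```text
{'time': 0.0, 'joint_positions': array([ 1.21120805e+00,  4.87348945e-02,  9.75503971e-02,  1.62201352e+00,
       -1.94946753e-05,  1.44297839e+00]), 'dq': array([ 2.78986210e-04,  4.29898357e-04, -1.16428914e-03, -9.49919767e-04,
       -1.13533269e-03,  9.88677932e-05]), 'joint_torque': array([-1.04547462e-04, -3.38777232e+01,  3.20016181e+01,  2.01231020e-02,
       -1.55521179e-04,  5.24861221e-06]), 'ee_pos': array([120.39543314, 510.35716644, 230.10164812]), 'tool_rot': array([-0.36318458, -3.11996247,  0.00366783]), 'ft_force': array([ 0.34760531, -0.80784263,  0.22831473]), 'wrist_torque': array([ 0.00672824,  0.04121265, -0.04976613]), 'gripper_force': 0.0, 'opening': 85.28892614677794} -18.700000000000003Traceback (most recent call last):
  File "<stdin>", line 4, in <module>
  File "h.py", line 10, in cloud
    P=np.stack([x,-y,-z],-1)@np.array(c['rotation']).T+np.array(c['eye'])
      ~~~~~~~~~~~~~~~~~~~~~~~~~~~~~~~~~~~~~~~~~~~~~~~~^~~~~~~~~~~~~~~~~~~
ValueError: operands could not be broadcast together with shapes (480,640) (3,)
```

View pics/top1.png

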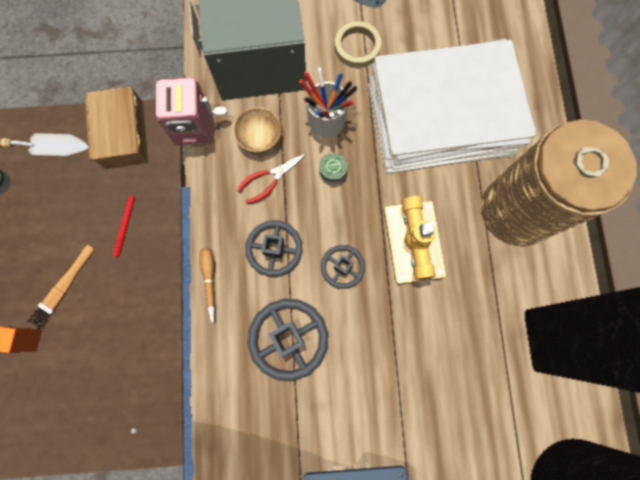

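The top view shows the middle-sized wheel at about (273,248), between a small one at (343,267) and a large one at (288,340). The valve is at (416,240), the tin at (333,167), and the snips at (270,180). The dibber, at (208,285), is on the left edge of the desk. The camera's rotation is probably a rotation vector, so I'll convert it.

```bash
sed -i "s/np.array(c\['rotation'\]).T/R(c).T/" h.py; cat >> h.py <<'E'
def R(c):
    r=np.array(c['rotation'],float)
    return cv2.Rodrigues(r)[0] if r.size==3 else r
E
python3 - <<'E'
from h import *
for n in ['top','scene']:
    c=cam(n,n+'2.png'); P=cloud(c); np.savez(n+'.npz',P=P,im=c['image'],K=c['intrinsics'],R=R(c),eye=c['eye']); print(n,c['intrinsics'],c['eye'],c['rotation'],list(c))
    if n=='top':
        for u,v in [(273,248),(273,226),(343,267),(288,340),(416,240),(400,270),(333,167),(208,285),(230,320)]: print(u,v,P[v,u].round(1))
        P0=P
P=P0
# middle wheel: points z in 35..60 near
c0=np.nanmedian(P[235:262,260:287].reshape(-1,3),0); print(c0)
m=(np.hypot(P[...,0]-c0[0],P[...,1]-c0[1])<35)&(P[...,2]>42)&(P[...,2]<58)
q=P[m]; print(len(q),q.mean(0)); r=cv2.minAreaRect(q[:,:2].astype(np.float32)); print(r)
m=(np.hypot(P[...,0]-c0[0],P[...,1]-c0[1])<75)&(P[...,2]>8)&(P[...,2]<58); q=P[m]
print('wheel',len(q),q.min(0),q.max(0),cv2.minEnclosingCircle(q[:,:2].astype(np.float32)))
v0=P[240,416]
for lo,hi in [(10,25),(60,90),(90,112),(112,137),(134,150)]:
    m=(np.hypot(P[...,0]-v0[0],P[...,1]-v0[1])<110)&(P[...,2]>lo)&(P[...,2]<hi); m[:,:380]=0;m[:,450:]=0;m[:190]=0
    q=P[m]
    if len(q)>3: print(lo,hi,len(q),q.mean(0).round(1),cv2.minAreaRect(q[:,:2].astype(np.float32)))
E
```

```text
top [[466.92256222   0.         319.8304088 ]
 [  0.         466.92256222 241.38200571]
 [  0.           0.           1.        ]] [337.12616347  52.47281601 943.40642953] [ 0.15526751 -0.17233675 -1.63285615] ['image', 'range_z', 'intrinsics', 'eye', 'rotation']
273 248 [526.8 132.4   1.4]
273 226 [570.6 129.2  12.3]
343 267 [477.8  -8.1   0.8]
288 340 [340.  112.   -1.8]
416 240 [ 504.4 -140.8   98. ]
400 270 [ 461.6 -120.5   16.6]
333 167 [680.8  -1.7  36. ]
208 285 [457.1 262.5  21. ]
230 320 [ 3.869e+02  2.250e+02 -1.000e-01]
scene [[471.0119741    0.         324.00745232]
 [  0.         471.0119741  238.7322626 ]
 [  0.           0.           1.        ]] [  89.23967244 -326.70626689  740.95150396] [ 0.65485439 -0.30926371 -0.86046019] ['image', 'range_z', 'intrinsics', 'eye', 'rotation']
[522.19790571 130.4182334   13.58715573]
236 [525.39023633 131.46560877  49.16796927]
((525.8772583007812, 131.59609985351562), (36.59523010253906, 36.59528732299805), 77.32750701904297)
wheel 1629 [467.59269572  73.86569595   8.1088869 ] [583.4308847  189.02324669  53.04943056] ((525.7243041992188, 131.30621337890625), 58.687400817871094)
10 25 2123 [ 514.1 -146.4   17.6] ((518.765625, -155.5370330810547), (160.5759735107422, 101.232421875), 3.8174829483032227)
60 90 1018 [ 514.2 -152.3   66.8] ((518.1010131835938, -151.69415283203125), (161.07571411132812, 44.383296966552734), 4.260140895843506)
90 112 252 [ 514.  -150.1  104.2] ((517.6754760742188, -154.18309020996094), (40.38816452026367, 40.944976806640625), 31.209190368652344)
112 137 109 [ 515.4 -152.1  127.7] ((518.6390380859375, -155.3249969482422), (20.49921417236328, 20.882661819458008), 2.7613637447357178)
134 150 94 [ 518.  -154.5  138. ] ((518.1759643554688, -155.2473602294922), (19.854076385498047, 16.6422061920166), 83.48570251464844)
```

View pics/scene2.png

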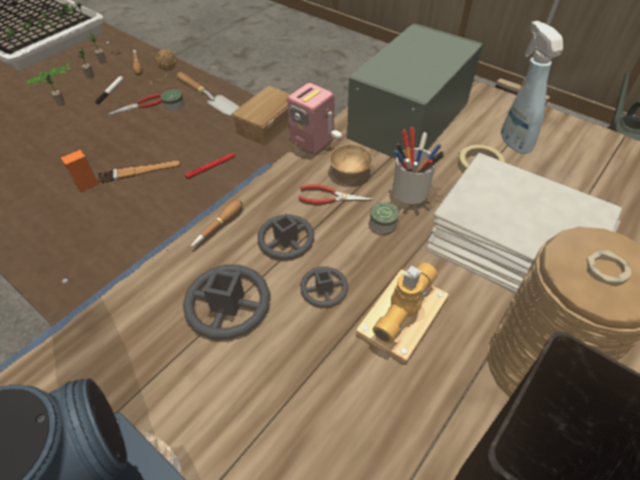

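The scene view confirms it: the middle wheel is at (285,236) with its hub up, and the valve spindle tip is at (411,272). The path is clear, so I'm moving above the wheel for a closer look with the wrist camera.

Emit:
step_arm --pt "100 30 -28 0 0.01" --pt "100 30 -28 0 0" --pt "100 30 -28 0 0" --pt "100 30 -28 0 0" --pt "100 30 -28 0 0" --pt "100 30 -28 0 0" --pt "100 30 -28 0 0" --pt "100 30 -28 0 0" --pt "100 30 -28 0 0" --pt "100 30 -28 0 0" --pt "100 30 -28 0 0" --pt "100 30 -28 0 0" --pt "100 30 -28 0 0" --pt "100 15.4 -15.4 0 0" --pt "100 0 0 0 0" --pt "100 0 0 0 0"

```text
time: 2.15
ee_pos: [525.2, 132.3, 231.3]
tool_rot: [-0.346, -3.121, -0.001]
ft_force: [-0.3, -0.2, -0.5]
opening: 85.4
gripper_force: 0.0
```

```bash
python3 - <<'E'
from h import *
s=get_state(); print(s['time'],s['ee_pos'],s['tool_rot'],s['joint_positions'])
c=cam('wrist','w1.png'); P=cloud(c); print(c['eye'])
for lo,hi in [(40,60)]:
    m=(np.hypot(P[...,0]-525.8,P[...,1]-131.5)<40)&(P[...,2]>lo)&(P[...,2]<hi); q=P[m]; 
    if len(q)>9: print(len(q),q.mean(0),np.median(q[:,2]),cv2.minAreaRect(q[:,:2].astype(np.float32)))
m=(np.hypot(P[...,0]-525.8,P[...,1]-131.5)<75)&(P[...,2]>8)&(P[...,2]<60); q=P[m]
print(cv2.minEnclosingCircle(q[:,:2].astype(np.float32)))
d=np.load('scene.npz');P=d['P']
for x,y,lo,hi,r in [(526,131.5,44,56,40),(518,-155,134,145,30),(518,-155,10,25,110)]:
    m=(np.hypot(P[...,0]-x,P[...,1]-y)<r)&(P[...,2]>lo)&(P[...,2]<hi); q=P[m]
    print(len(q),np.median(q[:,2]),cv2.minAreaRect(q[:,:2].astype(np.float32)))
E
```

```text
2.15 [525.23436804 132.29348749 231.28581087] [-3.46440433e-01 -3.12138757e+00 -7.03775933e-04] [1.22516010e-01 9.25536406e-02 1.46121459e-01 1.62527084e+00
 6.75857541e-04 3.43589373e-01]
[447.81485935 150.33779609 373.19790483]
1350 [524.03639742 130.40955883  48.39967887] 49.01067826531866 ((524.989990234375, 130.1778564453125), (35.769508361816406, 36.756858825683594), 77.97047424316406)
((524.5468139648438, 130.32179260253906), 58.609622955322266)
244 49.933588928838844 ((527.7919921875, 128.7342987060547), (39.72663497924805, 38.14117431640625), 79.07511138916016)
123 139.68462814003567 ((517.9630126953125, -159.00820922851562), (17.97637367248535, 19.19976806640625), 5.638044357299805)
2634 18.750877834577352 ((518.1930541992188, -127.51386260986328), (161.72120666503906, 162.94313049316406), 3.404289484024048)
```

View pics/w1.png

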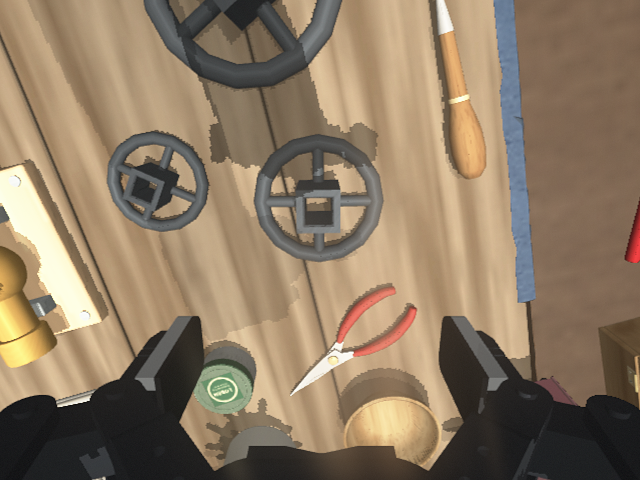

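The wrist view puts the middle wheel at (318,200) with its bore clear. It sits near (525.2, 130.5) at a yaw of about 77.7°, almost in line with the fingers. I'm going down to grip it.

Emit:
step_arm --pt "100 -0.8 -1 -30 0.006" --pt "80 0 0 -30 0" --pt "75 0 0 -30 0" --pt "75 0 0 -30 0" --pt "75 0 0 -30 0" --pt "75 0 0 -25 0" --pt "75 0 0 -20 0" --pt "75 0 0 -12 0" --pt "75 0 0 -5 0" --pt "75 0 0 0 0" --pt "30 0 0 0 0" --pt "10 0 0 0 0" --pt "0 0 0 0 0" --pt "0 0 0 0 0" --pt "0 0 0 0 0" --pt "0 0 0 0 0" --newtons 60

```text
time: 4.2
ee_pos: [526.3, 130.6, 20.6]
tool_rot: [0.338, 3.121, 0.001]
ft_force: [-0.5, -0.6, 5.0]
opening: 35.1
gripper_force: 61.1
```

Gripped at 35 mm. I'm lifting it, travelling most of the way to the valve, and turning it about 16° on the way.

Emit:
step_arm --pt "0 0 0 15 0" --pt "0 0 0 30 0" --pt "0 0 0 40 0" --pt "0 0 0 40 0" --pt "0 0 0 40 0" --pt "0 -1 -20 10 0.03" --pt "0 -1 -30 0 0.06" --pt "0 -1 -30 0 0.06" --pt "0 -1 -30 0 0.06" --pt "0 -1 -30 0 0.06" --pt "0 -1 -30 0 0.013" --pt "0 -1 -20 0 0" --pt "0 0 -10 0 0" --pt "0 0 0 0 0" --pt "0 0 0 0 0"

```text
time: 6.08
ee_pos: [518.1, -68.6, 194.2]
tool_rot: [0.107, -3.139, -0.001]
ft_force: [-0.6, 0.2, -1.9]
opening: 35.1
gripper_force: 60.3
```

```bash
python3 - <<'E'
from h import *
s=get_state(); print(s['time'],s['ee_pos'],s['tool_rot'],s['opening'],s['ft_force'])
c=cam('wrist','w2.png'); P=cloud(c); np.savez('w2.npz',P=P)
t=cam('top','t2.png'); T=cloud(t); np.savez('t2.npz',P=T)
e=s['ee_pos']
for nm,A in (('wrist',P),('top',T)):
  for x,y,lo,hi,r in [(e[0],e[1],e[2]+20,e[2]+40,40),(518,-155,134,145,25),(518,-155,112,145,25),(518,-155,100,110,30),(518,-155,14,25,96)]:
    m=(np.hypot(A[...,0]-x,A[...,1]-y)<r)&(A[...,2]>lo)&(A[...,2]<hi); q=A[m]
    if len(q)>9: print(nm,lo,len(q),np.median(q[:,2]),cv2.minAreaRect(q[:,:2].astype(np.float32)))
E
```

```text
6.075 [518.09680947 -68.64791255 194.18874798] [ 1.06712203e-01 -3.13933432e+00 -1.15640072e-03] 35.11203443903861 [-0.605046    0.15597853 -1.86552745]
wrist 214.18874798254407 12530 222.69185706343416 ((517.1985473632812, -67.92347717285156), (37.92473602294922, 62.722625732421875), 3.723372220993042)
wrist 134 1024 138.47088544479982 ((517.3110961914062, -156.04380798339844), (17.674955368041992, 18.383329391479492), 3.997647523880005)
wrist 112 2111 133.71127125173203 ((517.7467041015625, -156.3647918701172), (20.54415512084961, 20.540922164916992), 3.599449634552002)
wrist 100 1407 105.07290310688609 ((513.8612060546875, -154.2171173095703), (38.67119216918945, 32.906612396240234), 43.127342224121094)
wrist 14 9999 17.186636249444348 ((517.6170654296875, -156.36654663085938), (159.33409118652344, 99.5885009765625), 3.5899462699890137)
```

View pics/w2.png

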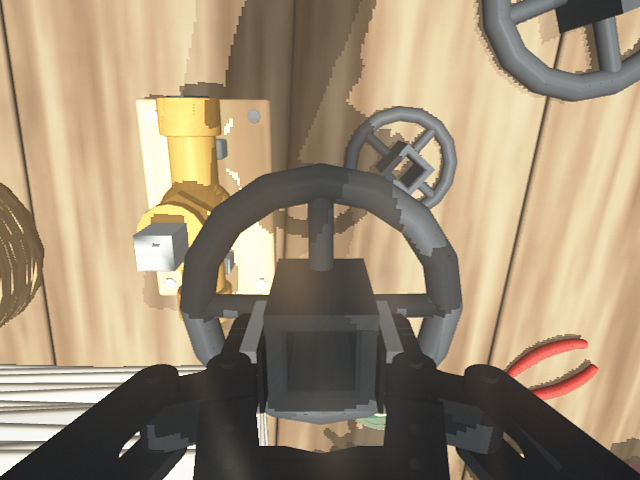

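The wheel is held square, with its hub at (320,340), and the spindle shows at (160,248). Next I'll measure where the hub sits in the grip against the spindle, in the same camera.

```bash
python3 - <<'E'
from h import *
P=np.load('w2.npz')['P']; e=[518.1,-68.65]
th=np.radians(3.9)
D=P[...,:2]-e; L=np.stack([D[...,0]*np.cos(th)+D[...,1]*np.sin(th),-D[...,0]*np.sin(th)+D[...,1]*np.cos(th)],-1)
# hub top
v,u=np.mgrid[:480,:640]
m=(u>262)&(u<386)&(v>320)&(v<430)&(P[...,2]>219)&(P[...,2]<228); q=P[m]; l=L[m]
print(len(q),np.median(q[:,2]),np.percentile(l,[1,50,99],axis=0))
A=np.c_[q,np.ones(len(q))]; f=np.linalg.lstsq(A[:,[0,1,3]],q[:,2],rcond=None)[0]; print('tilt',f[:2])
# rim outer edge: front arc; fit circle with R=59 on outermost pts
m=(P[...,2]>170)&(P[...,2]<192)&(v<360)&(u>170)&(u<475); l=L[m]; 
r=np.hypot(*l.T); print(np.percentile(P[m][:,2],[1,50,99]))
a=np.round(np.degrees(np.arctan2(l[:,1],l[:,0]))/4); pts=np.array([l[a==k][np.argsort(r[a==k])[-3]] for k in np.unique(a) if (a==k).sum()>20])
from scipy.optimize import least_squares
s=least_squares(lambda c:np.hypot(*(pts-c[:2]).T)-c[2],[0,0,59],loss='soft_l1'); print('rim local',s.x,len(pts))
E
```

```text
6658 222.762532097677 [[-16.74646962 -16.80436863]
 [  2.16704148   1.32328661]
 [ 17.1116353   19.77624995]]
tilt [-0.01768575 -0.00146988]
[177.85985538 186.58531311 190.57509502]
rim local [-24.42851183   0.7326615   41.77591038] 79
```

The hub is centred in the grip to within about 1 mm, so the spindle is about (0, -87.5) away. I'm moving over it and going down to just past the tip.

Emit:
step_arm --pt "0 0 -25 0 0" --pt "0 0 -30 0 0" --pt "0 0 -22 0 0" --pt "0 0 -10.5 0 0" --pt "0 0 0 0 0" --pt "0 0 0 -15 0" --pt "0 0 0 -12 0" --pt "0 0 0 -6 0" --pt "0 0 0 -4 0" --pt "0 0 0 -4 0" --pt "0 0 0 -4 0" --pt "0 0 0 0 0"

```text
time: 7.68
ee_pos: [518.1, -156.9, 149.1]
tool_rot: [0.105, -3.14, -0.0]
ft_force: [0.6, -0.5, -1.6]
opening: 35.0
gripper_force: 60.4
```

The hub is now about 10 mm down over the tip with no contact force. I'll carry on slowly to the collar.

Emit:
step_arm --pt "0 0 0 -4 0" --pt "0 0 0 -4 0" --pt "0 0 0 -4 0" --pt "0 0 0 -4 0" --pt "0 0 0 -3 0" --pt "0 0 0 -2 0" --pt "0 0 0 0 0"

```text
time: 8.55
ee_pos: [518.1, -156.9, 128.1]
tool_rot: [0.106, -3.139, -0.0]
ft_force: [0.4, -1.3, -2.2]
opening: 35.0
gripper_force: 60.4
```

Emit:
step_arm --pt "0 0 0 -1 0" --pt "0 0 0 -1 0" --pt "0 0 0 -1 0" --pt "0 0 0 -0.5 0" --pt "0 0 0 0 0"

```text
time: 9.18
ee_pos: [518.4, -157.0, 126.6]
tool_rot: [-0.106, 3.139, -0.001]
ft_force: [-2.8, 0.2, 5.6]
opening: 35.0
gripper_force: 61.5
```

There is contact at z 126.6, exactly 106 mm above the height where I gripped it, so it is home. I'll press lightly, release and back off.

Emit:
step_arm --pt "0 0 0 -0.7 0" --pt "0 0 0 0 0" --pt "20 0 0 0.7 0" --pt "60 0 0 0 0" --pt "75 0 0 0 0" --pt "75 0 0 0 0" --pt "75 0 0 0 0" --pt "75 0 0 8 0" --pt "75 0 0 20 0" --pt "75 0 0 30 0" --pt "75 0 0 40 0" --pt "75 0 20 30 0" --pt "75 0 40 0 0" --pt "75 0 50 0 0" --pt "75 0 50 0 0" --pt "75 0 0 0 0" --pt "75 0 0 0 0"

```text
time: 11.3
ee_pos: [518.4, 2.9, 253.3]
tool_rot: [-0.107, 3.139, -0.001]
ft_force: [0.4, 0.3, -0.5]
opening: 64.5
gripper_force: 0.0
```

```bash
python3 - <<'E'
from h import *
s=get_state(); print(s['time'],s['ee_pos'],s['opening'],s['ft_force'])
for n in ['wrist','top','scene']:
    c=cam(n,n+'9.png'); A=cloud(c)
    for nm,lo,hi,r in [('hub',148,162,26),('rim',112,129,70)]:
        rr=np.hypot(A[...,0]-518,A[...,1]+156)
        m=(rr<r)&(rr>(45 if nm=='rim' else 0))&(A[...,2]>lo)&(A[...,2]<hi); q=A[m]
        if len(q)>20:
            f=np.linalg.lstsq(np.c_[q[:,:2]-[518,-156],np.ones(len(q))],q[:,2],rcond=None)[0]
            print(n,nm,len(q),f.round(3),cv2.minAreaRect(q[:,:2].astype(np.float32)),cv2.minEnclosingCircle(q[:,:2].astype(np.float32)), np.percentile(q[:,2],95))
E
```

```text
11.3 [518.38301603   2.90827152 253.29210895] 64.50424327480113 [ 0.42593186  0.26119571 -0.52523117]
wrist hub 2922 [ 9.0000e-03 -1.5000e-02  1.5401e+02] ((517.6875610351562, -156.45928955078125), (36.706077575683594, 38.04185485839844), 4.099412441253662) ((517.8152465820312, -156.37332153320312), 25.59039306640625) 156.04945054609885
wrist rim 8416 [ 6.00000e-03 -7.00000e-03  1.18841e+02] ((517.2244873046875, -155.53567504882812), (115.4916000366211, 114.91000366210938), 14.43750286102295) ((516.9121704101562, -155.71849060058594), 58.791351318359375) 120.8254960831586
top rim 185 [7.00000e-03 7.90000e-02 1.23535e+02] ((514.8345947265625, -205.41139221191406), (14.273608207702637, 69.54240417480469), 89.37726593017578) ((514.8941650390625, -199.93670654296875), 34.775726318359375) 122.52748458486285
scene hub 413 [2.60000e-02 1.80000e-02 1.55242e+02] ((519.7781372070312, -158.30589294433594), (38.99955749511719, 36.29032516479492), 4.213603973388672) ((519.3739013671875, -158.2379608154297), 24.511049270629883) 158.4013336717511
scene rim 1347 [1.40000e-02 7.00000e-03 1.20338e+02] ((517.9354858398438, -159.16648864746094), (113.73356628417969, 114.95944213867188), 35.070274353027344) ((519.2523803710938, -159.06930541992188), 58.84558868408203) 122.98517266493427
```

View pics/scene9.png

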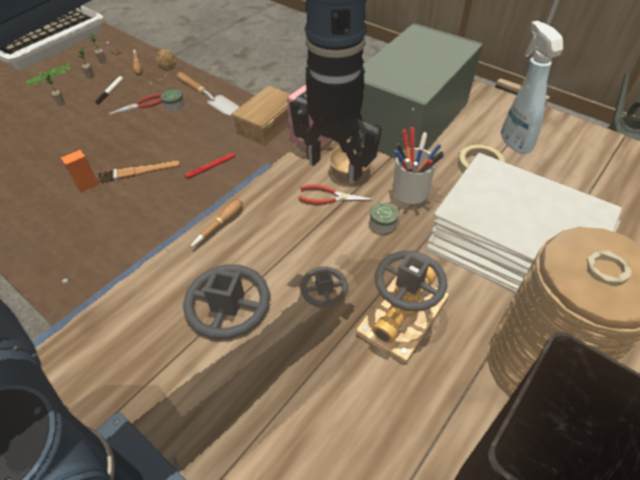

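The scene view shows the wheel level on the valve at (411,280), with its hub top at about 155–156 mm. The tin, snips and dibber haven't moved and the arm is clear.

```bash
python3 -c "from station import *; print(job_done())"
```

```text
the job is handed in; nothing more can be done
None
```

The middle-sized handwheel is back on the valve spindle, sitting level on the collar and released; the tin, snips and dibber weren't touched, and the job was handed in at about 11.5 s.

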